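# Sort the turned blanks into the lacquer workshop's trays

### The arm

A 6-joint arm with a two-finger parallel gripper is mounted at the origin on the work surface. World frame = base frame: x ahead of the robot, y to its left, z up, the work surface at z = 0. Lengths are in mm, angles in rad, forces in N, time in s.
With the tool pointing down it reaches from about 300 to 775 mm from the base axis. Payload 14.6 kg.
Tool frame: the origin (TCP) lies on the centre line of the jaws, within the pads' length; the fingertips stand 19 mm ahead of it and the grasp point (between the pads) is the TCP (bot.tip_reach is the distance from the TCP to the fingertips, in mm); z points along the fingers, y is the line along which they close (so a half turn about z gives the same grasp; the last joint's range is limited). The gripper opens to 85 mm and grips with 20 to 120 N. Pads are 22 mm wide; open, the fingers measure 114 mm over their backs; the gripper's body (76 mm by 85 mm) begins 54 mm behind the grasp point. The pads swing forward as they close: fully open they stand 13 mm farther back than shut.
Start: joints at [1.121, 0.3, 1.521, -0, 1.321, -0.067], TCP at [205.432, 510.183, 220.481] pointing down, gripper open.
Joint ranges: [-3.03, 3.03], [-0.79, 2.21], [0.23, 2.52], [-1.04, 4.18], [0, 3.07], [-2.55, 2.55]. Speed limits (rad/s): [2.22, 2.22, 2.57, 3.14, 3.14, 3.14].

### API

Orientations are given as a unit quaternion [w, x, y, z].
In Python, from rig import bot gives the robot as it stands. Calls block until the motion is done:
- bot.move_to(position, orientation): joint-space move of the TCP to a pose.
- bot.servo_line(position, attitude=None, speed=150, until_force=None): straight line of the TCP; attitude=None keeps the orientation; speed is the mean speed in mm/s. With until_force (N) it stops when the force on the tool has changed by that much, and returns True; else False.
- bot.move_joints(angles): joint-space move.
- bot.move_gripper(opening, grip_force=None): finger opening in mm; grip_force is the grip in N (None keeps the last); returns when the fingers have stopped.
- bot.dwell(seconds).
- bot.ik(position, orientation): joint angles nearest the present ones, or None.
- bot.read_state(): the state.
- bot.read_camera(name): name is "side" or "top"; returns a dict with "image" (480x640x3 uint8, blue, green, red), "depth" (480x640 float32, mm along the optical axis (not along the pixel's ray), 0 where there is no reading), "fovy" (degrees; the focal length in pixels is half the picture's height over the tangent of half this angle, whatever the lens; pixels are square), "cx", "cy" (the principal point, pixels), "eye" and "attitude" of the camera in the world. Camera axes: x right, y down, z forward; pixel columns grow to the right and rows downward; lengths in mm; the calibration is good to about 2 mm. A picture is of the moment at which its call begins.
A pose or a line that the arm cannot do raises bot.MotionError and nothing moves.
- bot.finish_job(): hands the job in; it is judged then, once.
The state is a dict: "clock": time; "joint_positions": joint angles; "qvel": joint speeds; "effort": joint torques, N m; "ee_pos": TCP position; "tool_rot": TCP orientation; "ft_force": force on the tool from outside, world axes, zero at the start; "moment": the same for the moment, N m; "grip_width": finger opening in mm; "grip_force": force on a finger pad.
Only numpy, scipy, OpenCV 4.12 (cv2) and the standard library are available. Lean on these libraries where they do the work, as an engineer would, in place of code of your own. Each camera call takes 0.05 s, during which the arm holds its last target. There are 200 camera calls.

### The job

Four freshly turned pieces of plain wood stand mixed on the decorating bench: put each one into the tray that already holds one of its kind, so that the low cup and the tall cup join the cup, the ball-shaped lidded box joins the other ball box, and the doll joins the other doll. Set each down upright on the tray's floor without dropping it, and leave the three pieces that are already in the trays standing where they are.

Things in the scene. Friction and masses are not known exactly. Their poses are not given: they have to be found in the camera images.
- low_cup: Low open drinking cup turned in plain pale wood: 38 mm high, 52 mm across the rim (walls almost straight above 15 mm), wall 4 mm, foot 40 mm across, about 35 g. Stands loose on the bench (a brush, a spatula and a small dish, none over 12 mm high, lie among the loose pieces). Origin: centre of its base, z up.
- tall_cup: Tall open drinking cup turned in plain pale wood: 58 mm high, 44 mm across the rim (walls almost straight above 23 mm), wall 4 mm, foot 34 mm across, about 40 g. Stands loose on the bench. Origin: centre of its base, z up.
- ball_box: Ball-shaped lidded box, turned in plain pale wood: 52 mm across at its middle (30 mm above its base), 36 mm foot, 61 mm high with its small knob, dark seam round the middle, about 45 g; lid and body are one piece. Stands loose on the bench. Origin: centre of its base, z up.
- doll: Simple doll of plain pale wood: cylindrical body 38 mm across (straight from 2 to 34 mm above its base), round head 27 mm across, 70 mm high in all, about 40 g. Stands loose on the bench. Origin: centre of its base, z up.
- cup_tray: Shallow work tray of dark red-brown lacquered wood, fixed to the bench; all three trays are alike and differ only in the piece that already stands in them: this is the one with the cup. Outside 128 mm (its x) by 192 mm (its y, the long way), walls 6 mm thick, inside 116 x 180 mm; floor 5 mm above the bench, rim 18 mm above the bench. Origin: centre of its underside, z up.
- box_tray: Shallow work tray of dark red-brown lacquered wood, fixed to the bench; all three trays are alike and differ only in the piece that already stands in them: this is the one with the ball-shaped lidded box. Outside 128 mm (its x) by 192 mm (its y, the long way), walls 6 mm thick, inside 116 x 180 mm; floor 5 mm above the bench, rim 18 mm above the bench. Origin: centre of its underside, z up.
- doll_tray: Shallow work tray of dark red-brown lacquered wood, fixed to the bench; all three trays are alike and differ only in the piece that already stands in them: this is the one with the doll. Outside 128 mm (its x) by 192 mm (its y, the long way), walls 6 mm thick, inside 116 x 180 mm; floor 5 mm above the bench, rim 18 mm above the bench. Origin: centre of its underside, z up.
- tray_cup: Open cup of plain pale wood, 46 mm high, 48 mm across, loose, already standing near one end (about 60 mm from the middle, towards the tray's -y) of the cup tray, which leaves room for two more in a row along the tray; stays there. Origin: centre of its base, z up.
- tray_box: Ball-shaped lidded box like the loose one (52 mm across, 61 mm high), already standing towards one end (30 to 55 mm from the middle, +y side) of its tray; stays there. Origin: centre of its base, z up.
- tray_doll: Doll like the loose one (38 mm across, 70 mm high), already standing towards one end (25 to 60 mm from the middle, -y side) of its tray; stays there. Origin: centre of its base, z up.
Mind the look-alikes: they are no part of the job. What is shaped like the low_cup but blue is not meant.

How it is judged:
By the outcome, as a careful person would: the job done as asked, in the order asked, and still so for the second after the job is handed in, with the robot touching nothing.
It also fails if it takes over 99 s, if anything falls off the work surface, if the arm or the gripper's body presses on something with over 40 N, if the wrist force passes 120 N, or if a joint passes its speed limit or range.

## Working session

There is one attempt and no reset: what is moved stays moved. The work goes in short steps, each a Python script; the robot and the scene stay as the last script left them, time stands still between calls to the robot, and variables do not carry over. Pictures are saved under pics/ and viewed, at most 14 in all, crops included, and the job is handed in when it is done.

```bash
mkdir -p pics; cat > h.py <<'E'
import numpy as np, cv2
from rig import bot
from scipy.spatial.transform import Rotation as R
def cloud(c):
    h,w=c["depth"].shape; f=h/2/np.tan(np.radians(c["fovy"])/2)
    v,u=np.mgrid[:h,:w]; d=c["depth"]
    p=np.stack([(u-c["cx"])/f*d,(v-c["cy"])/f*d,d],-1)
    q=c["attitude"]; r=R.from_quat([q[1],q[2],q[3],q[0]])
    P=r.apply(p.reshape(-1,3)).reshape(h,w,3)+np.array(c["eye"]); P[d==0]=np.nan
    return P
E
python3 - <<'E'
from h import *
for n in("top","side"):
    c=bot.read_camera(n); cv2.imwrite(f"pics/{n}0.png",c["image"]); np.savez(f"{n}0.npz",**c)
    print(n,c["fovy"],c["eye"],c["attitude"],c["cx"],c["cy"])
    P=cloud(c); z=P[...,2]
    m=((z>9)&(z<90)).astype(np.uint8)
    k,l,s,ce=cv2.connectedComponentsWithStats(m)
    for i in range(1,k):
        if s[i,4]>60:
            q=P[l==i]; print(i,s[i],np.round(ce[i]),"lo",np.round(q.min(0)),"hi",np.round(q.max(0)),c["image"][l==i].mean(0).round())
E
```

```text
top 45.983147662359634 [ 352.29792289   22.18858635 1107.8314774 ] [-0.03486144  0.70968558 -0.70262672  0.03803621] 320.9334947679393 231.89158236304277
1 [ 355    3  114   77 7462] [411.  41.] lo [ 774. -275.    9.] hi [938. -47.  23.] [175. 192. 204.]
2 [ 159   16  149   43 5865] [233.  36.] lo [816.  49.   9.] hi [905. 349.  61.] [104. 134. 151.]
3 [529  23  47  47 914] [546.  51.] lo [ 798. -458.    9.] hi [ 862. -397.   90.] [134. 143. 149.]
6 [ 38  32  22  28 344] [48. 47.] lo [798. 546.   9.] hi [833. 569.  90.] [30. 39. 56.]
8 [  70   47   52   49 1273] [98. 74.] lo [734. 421.  10.] hi [803. 491.  90.] [141. 147. 159.]
25 [ 578   85   59   51 1573] [604. 112.] lo [ 663. -566.    9.] hi [ 739. -492.   90.] [78. 62. 50.]
37 [ 283  126  103   73 1646] [344. 159.] lo [ 532. -107.    9.] hi [677.  95.  56.] [ 62.  79. 109.]
38 [ 408  128  105   74 1217] [461. 164.] lo [ 528. -356.    9.] hi [ 675. -153.   27.] [31. 39. 70.]
41 [ 156  136  103   69 1176] [206. 169.] lo [520. 144.   9.] hi [653. 340.  25.] [31. 39. 69.]
106 [428 146  28  28 599] [442. 160.] lo [ 580. -239.   11.] h
[... 2715 characters left out ...]
5. 132.  42.] [116. 146. 165.]
45 [ 162  294  104  110 2253] [217. 342.] lo [519. 145.   9.] hi [652. 342.  77.] [ 66.  79. 107.]
46 [548 294  50  28 735] [569. 310.] lo [-70.  80.   9.] hi [ 19. 125.  34.] [66. 87. 86.]
52 [388 338  32  35 683] [403. 354.] lo [250. 208.   9.] hi [300. 260.  41.] [129.  70.  46.]
54 [319 350  28  38 807] [332. 367.] lo [366. 255.   9.] hi [409. 300.  62.] [115. 145. 165.]
62 [388 408  36  40 751] [405. 426.] lo [245. 331.   9.] hi [296. 383.  41.] [160.  87.  56.]
63 [  13  419   71   61 2633] [ 51. 453.] lo [734. 423.   9.] hi [802. 495.  90.] [182. 189. 196.]
66 [ 240  434   33   41 1034] [256. 454.] lo [461. 400.   9.] hi [506. 444.  54.] [146. 164. 178.]
```

View pics/top0.png

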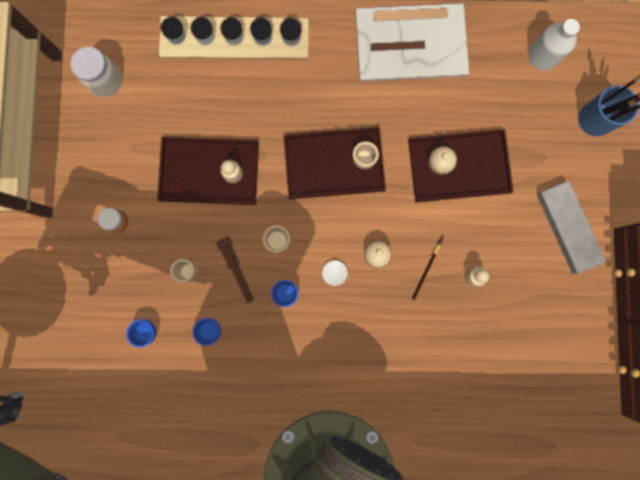

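View pics/side0.png

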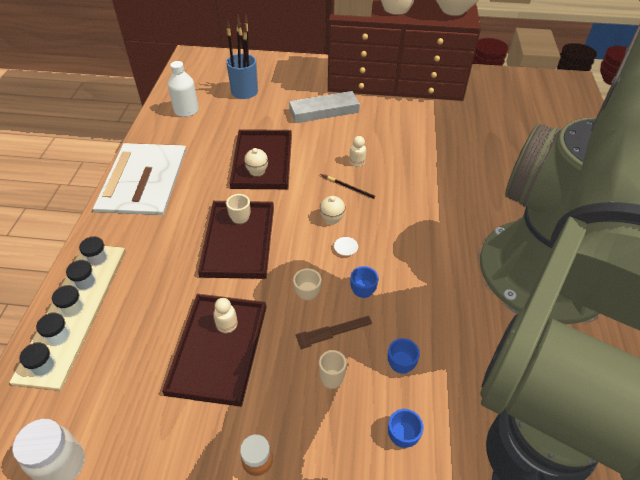

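The top view shows these pieces:
- **Trays:** doll tray (208,170), cup tray (335,162) and box tray (461,165).
- **Loose plain pieces:** low cup (276,238), tall cup (182,270), ball box (377,254) and doll (479,276).
- **Low-cup candidates:** (276,238) is pale wood. (285,293), (207,331) and (141,333) are blue, so they aren't meant. The plain one fits, being 38 mm high and 52 mm across.

Next I'll measure precisely and confirm the low cup in a crop.

```bash
python3 - <<'E'
from h import *
from scipy.optimize import least_squares
C={n:dict(np.load(f"{n}0.npz")) for n in("top","side")}
P={n:cloud(c) for n,c in C.items()}
def near(n,x,y,r,z0,z1):
    p=P[n].reshape(-1,3); return p[(np.hypot(p[:,0]-x,p[:,1]-y)<r)&(p[:,2]>z0)&(p[:,2]<z1)]
for n in P:
    for k,x,y,h in(("low",450,105,38),("tall",388,276,58),("traycup",607,-78,51)):
        q=near(n,x,y,40,h-9,h+9); c,r=cv2.minEnclosingCircle(q[:,:2].astype(np.float32)); print(n,k,np.round(c,1),round(r,1),len(q),np.percentile(q[:,2],95).round(1))
    for k,x,y,z,r,d in(("ball",423,-88,31,26,20),("traybox",606,-213,36,26,20),("doll",383,-275,56.5,13.5,11),("traydoll",582,193,61.5,13.5,11)):
        q=near(n,x,y,30,z-d*.6,z+d)
        s=least_squares(lambda c:np.linalg.norm(q-c,axis=1)-r,[x,y,z],loss="soft_l1"); print(n,k,s.x.round(1),round(2*s.cost/len(q),2),len(q))
    for k,x,y in(("cuptray",604,-5),("boxtray",601,-254),("dolltray",586,242)):
        q=near(n,x,y,125,13,19.5); print(n,k,cv2.minAreaRect(q[:,:2].astype(np.float32)),np.median(q[:,2]).round(1))
print(bot.tip_reach,bot.read_state())
im=C["top"]["image"][215:350,120:300]; cv2.imwrite("pics/crop.png",cv2.resize(im,None,fx=4,fy=4,interpolation=cv2.INTER_CUBIC))
E
```

```text
top low [450.2 104.3] 25.8 184 40.9
top tall [387.7 275.8] 22.1 178 60.3
top traycup [612.7 -64. ] 23.9 193 54.1
top ball [423.4 -89.7  28.9] 1.06 441
top traybox [ 606.  -214.3   34.2] 1.08 433
top doll [ 383.1 -279.7   56. ] 0.63 110
top traydoll [582.2 194.5  60.9] 0.75 100
top cuptray ((604.575927734375, -5.6519622802734375), (129.3685302734375, 192.12112426757812), 5.32355260848999) 17.1
top boxtray ((601.7747802734375, -254.57620239257812), (129.238037109375, 193.33370971679688), 6.143820285797119) 17.3
top dolltray ((586.1830444335938, 242.40237426757812), (192.89108276367188, 128.60751342773438), 88.57096099853516) 16.9
side low [449.2 104.8] 27.1 278 39.3
side tall [387.3 277. ] 22.6 301 59.5
side traycup [612.  -64.3] 25.4 206 52.1
side ball [422.8 -88.5  28.5] 1.19 413
side traybox [ 605.3 -213.5   33.1] 1.55 365
side doll [ 382.  -278.7   54.9] 1.28 92
side traydoll [581.6 195.1  60.6] 0.78 151
side cuptray ((604.1047973632812, -4.351020812988281), (129.0277099609375, 196.35694885253906), 5.630403995513916) 16.8
side boxtray ((601.0012817382812, -253.17587280273438), (128
[... 185 characters left out ...]
0 {'clock': 0.1, 'joint_positions': array([ 1.12139347e+00,  3.00408935e-01,  1.52150444e+00,  2.19862148e-06,
        1.32068919e+00, -6.65775465e-02]), 'qvel': array([ 0.00014807, -0.00190749, -0.00284513, -0.00076444, -0.00066478,
       -0.00033487]), 'effort': array([ 2.87128489e-03, -5.44381249e+01, -3.62363183e+01, -5.72594763e-05,
        3.12541917e-03, -4.69933298e-05]), 'ee_pos': array([205.34704558, 509.99963443, 219.9878405 ]), 'tool_rot': array([-1.29863261e-04,  1.90246183e-01,  9.81736286e-01, -4.87973309e-04]), 'ft_force': array([0.01489787, 0.62356677, 0.69002716]), 'moment': array([-0.04201518,  0.0345597 ,  0.02096498]), 'grip_force': 0.0, 'grip_width': 85.60385548506186}
```

View pics/crop.png

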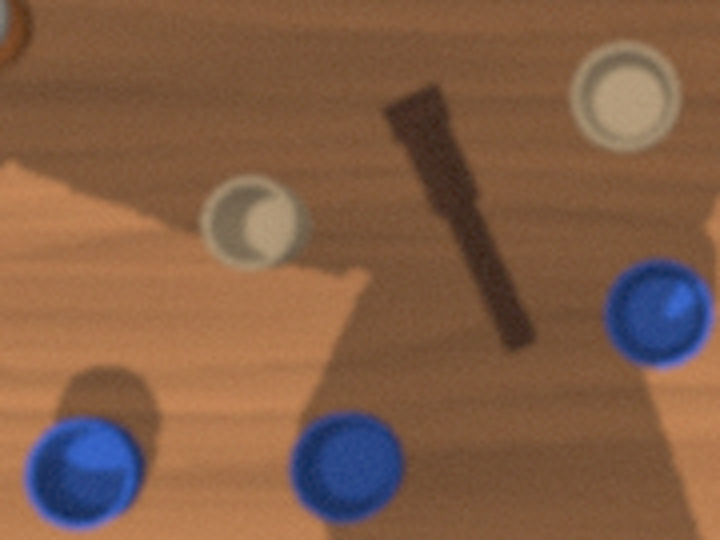

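The crop confirms it: the plain low cup is the pale wide one at crop (627,97), and the tall cup is at (252,222). The other three cups are clearly blue.

```bash
cat >> h.py <<'E'
T={"cup":(604.4,-5,5.45),"box":(601.4,-254,6.14),"doll":(586,242.7,-1.4)}
# name: x,y,grasp height,width,tray,y in tray
J={"low":(449.8,104.5,26,52,"cup",1.5),"tall":(387.5,276.4,37,44,"cup",58),"ball":(423.1,-89.2,30,52,"box",-42),"doll":(382.7,-279.3,22,38,"doll",43)}
def quat(a):
    y=np.array([np.cos(a),np.sin(a),0]); z=np.array([0,0,-1.]); q=R.from_matrix(np.stack([np.cross(y,z),y,z],1)).as_quat()
    return [q[3],*q[:3]]
def plan(k):
    x,y,g,w,t,ty=J[k]; tx,tty,a=T[t]; a=np.radians(a)
    pick=np.array([x,y,g]); place=np.array([tx-ty*np.sin(a),tty+ty*np.cos(a),g+5])
    best=None
    for s in(0,np.pi):
        q=quat(a+s); js=[bot.ik([*p[:2],z],q) for p in(pick,place) for z in(p[2],170)]
        if all(j is not None for j in js):
            m=max(abs(j[5]) for j in js)
            if best is None or m<best[0]: best=(m,q)
    return pick,place,best,w
def pick(k):
    p,_,b,w=plan(k); q=b[1]
    bot.move_gripper(min(w+20,85),30)
    bot.move_to([*p[:2],170],q); bot.servo_line([*p[:2],p[2]+45],speed=150)
    hit=bot.servo_line(p,speed=70,until_force=8)
    bot.move_gripper(max(w-12,0),30); s=bot.read_state()
    print(k,"hit",hit,"tcp",s["ee_pos"].round(1),"width",round(s["grip_width"],1),"grip",round(float(s["grip_force"]),1),s["clock"])
def place(k):
    _,p,b,w=plan(k); q=b[1]; s=bot.read_state()
    bot.servo_line([*s["ee_pos"][:2],170],speed=150); print("up width",round(bot.read_state()["grip_width"],1))
    bot.move_to([*p[:2],170],q); bot.servo_line([*p[:2],p[2]+12],speed=120); bot.dwell(.2)
    hit=bot.servo_line([*p[:2],p[2]-2],speed=15,until_force=2.5)
    s=bot.read_state(); print("place hit",hit,"tcp",s["ee_pos"].round(1),"plan",p.round(1),"w",round(s["grip_width"],1))
    bot.dwell(.2); bot.move_gripper(w+16); bot.dwell(.2)
    bot.servo_line([*p[:2],p[2]+50],speed=80); bot.servo_line([*p[:2],170],speed=150); print(bot.read_state()["clock"])
E
python3 - <<'E'
from h import *
for k in J:
    p=plan(k); print(k,p[1].round(1),p[2])
pick("low")
c=bot.read_camera("side"); cv2.imwrite("pics/s1.png",c["image"])
E
```

```text
low [604.3  -3.5  31. ] (np.float64(0.16153010913730714), [np.float64(0.0), np.float64(0.6726897245075347), np.float64(0.7399246816683283), np.float64(0.0)])
tall [598.9  52.7  42. ] (np.float64(0.4474990178639886), [np.float64(0.0), np.float64(0.6726897245075347), np.float64(0.7399246816683283), np.float64(0.0)])
ball [ 605.9 -295.8   35. ] (np.float64(0.6155876007404038), [np.float64(0.0), np.float64(0.6682221845224683), np.float64(0.7439617679101664), np.float64(0.0)])
doll [587.1 285.7  27. ] (np.float64(0.6833501459578288), [np.float64(0.0), np.float64(0.7156927337037358), np.float64(0.6984152854310058), np.float64(0.0)])
low hit False tcp [449.9 104.5  26.1] width 40.5 grip 0.0 4.1417
```

View pics/s1.png

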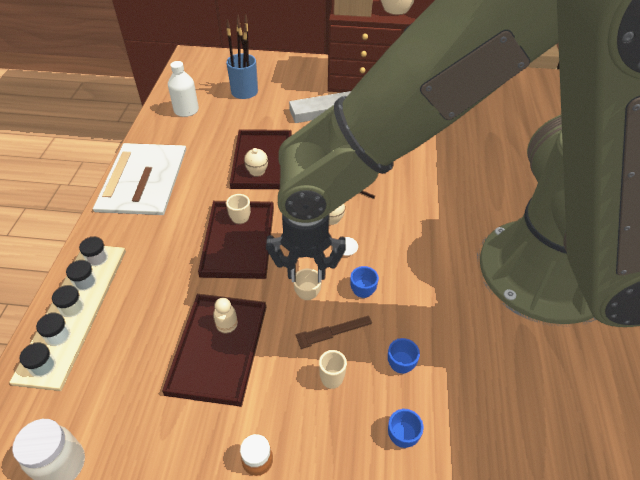

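The side view shows the gripper over the low cup at (307,280), but the fingers reached 40.5 mm with no grip force, so they aren't on the wall. I'll look closer.

```bash
python3 - <<'E'
from h import *
c=bot.read_camera("side"); t=bot.read_camera("top")
a=cv2.resize(c["image"][225:315,250:380],(780,540),interpolation=cv2.INTER_CUBIC)
cv2.imwrite("pics/s2.png",a)
s=bot.read_state(); print(s["grip_width"],s["grip_force"],s["ft_force"])
P=cloud(c); m=(np.hypot(P[...,0]-450,P[...,1]-104.5)<60)&(P[...,2]>5)
for r in range(258,302,3): print(r,P[r,284:332:4,2].round())
E
```

```text
40.004111160675485 0.0 [-0.44513783  0.07525365 -0.17654472]
258 [ 92.  90. 113. 116.   1.  -2.   1.   1. 115. 116.  89.  92.]
261 [ 92.  89. 105. 105.  -1.   0.   1.  -2. 107. 109.  88.  91.]
264 [87. 90. 93. -1. -1. -2.  4. -1.  1. 93. 93. 88.]
267 [-0. 83. 85. -1. -1.  0. -1.  3.  2. 85. 87.  1.]
270 [ 2. 67. 75. -2. 38. 37. 35. 38. -1. 76. 71. -1.]
273 [-2. 63. 67. 38. 31. 27. 28. 29. 35. 67. 62. -1.]
276 [ 1. 51. 56. 35. 24. 21. 16. 20. 29. 58. 53. -2.]
279 [-1.  0. 47. 28. 14. 12. 12. 14. 20. 50. 43.  0.]
282 [ 0. -1.  1. 22.  9.  5.  8.  7. 11. 40. -3.  1.]
285 [-3.  1.  1. 37.  5.  3.  7.  7.  9. 33. -1.  2.]
288 [ 0.  1.  2. 29. 40.  3.  8. 37. 38. 25.  1.  3.]
291 [-0.  0.  1. 18. 29. 33. 35. 31. 27.  0.  3. -2.]
294 [-3.  1. -3.  2. 20. 27. 26. 23. 18. -1.  1. -1.]
297 [-4.  2. -3. -0.  5. 14. 16. 12. -1. -2. -3.  1.]
300 [-0. -3. -2.  3. -0. -1. -2. -1. -0.  0.  0. -1.]
```

View pics/s2.png

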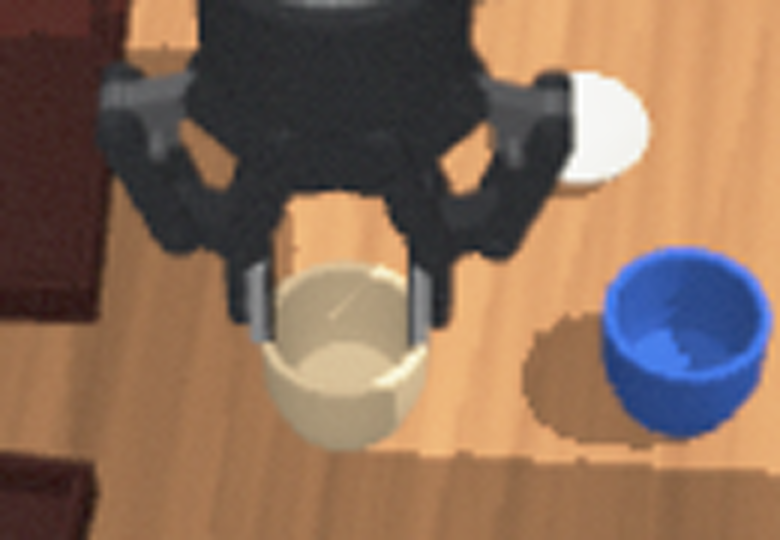

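The pads seem to sit at rim height (about z 40), not 19 mm below the TCP as stated. I'll lift clear and measure the real tip height against the reported TCP.

```bash
python3 - <<'E'
from h import *
bot.servo_line([449.9,104.5,120],speed=120)
for w in (40,72):
    bot.move_gripper(w); s=bot.read_state(); print(w,s["grip_width"],s["ee_pos"].round(1))
    for n in("side",):
        c=bot.read_camera(n); p=cloud(c).reshape(-1,3)
        col=c["image"].reshape(-1,3)
        m=(abs(p[:,0]-450)<70)&(abs(p[:,1]-104)<60)&(p[:,2]>55)&(p[:,2]<230); q=p[m]
        for z in range(60,230,10):
            k=q[(q[:,2]>=z)&(q[:,2]<z+10)]
            if len(k): print(z,len(k),k.min(0).round(),k.max(0).round())
        cv2.imwrite(f"pics/g{w}.png",cv2.resize(c["image"][180:300,220:380],(800,600)))
E
```

```text
40 40.25328557416313 [449.7 104.5 119.5]
130 30 [418. 102. 131.] [481. 118. 140.]
140 78 [417.  93. 140.] [483. 118. 150.]
150 63 [417.  97. 150.] [483. 120. 160.]
160 70 [417. 103. 160.] [484. 119. 170.]
170 98 [401. 105. 170.] [500. 121. 180.]
180 306 [396.  89. 180.] [504. 122. 190.]
190 166 [393.  88. 190.] [507. 124. 200.]
200 239 [389.  91. 200.] [511. 125. 210.]
210 236 [387. 103. 210.] [515. 125. 220.]
220 365 [384.  87. 220.] [518. 126. 230.]
72 72.18011929853084 [449.9 104.5 120. ]
130 2 [487. 111. 138.] [487. 111. 140.]
140 48 [402. 104. 142.] [499. 120. 150.]
150 73 [402.  95. 150.] [499. 119. 160.]
160 72 [401.  97. 160.] [500. 120. 170.]
170 60 [398. 104. 170.] [502. 121. 180.]
180 171 [384.  89. 180.] [516. 124. 190.]
190 278 [383.  86. 190.] [518. 124. 200.]
200 296 [383.  84. 200.] [517. 126. 210.]
210 250 [383. 101. 210.] [518. 126. 220.]
220 295 [382. 101. 220.] [517. 126. 230.]
```

View pics/g40.png

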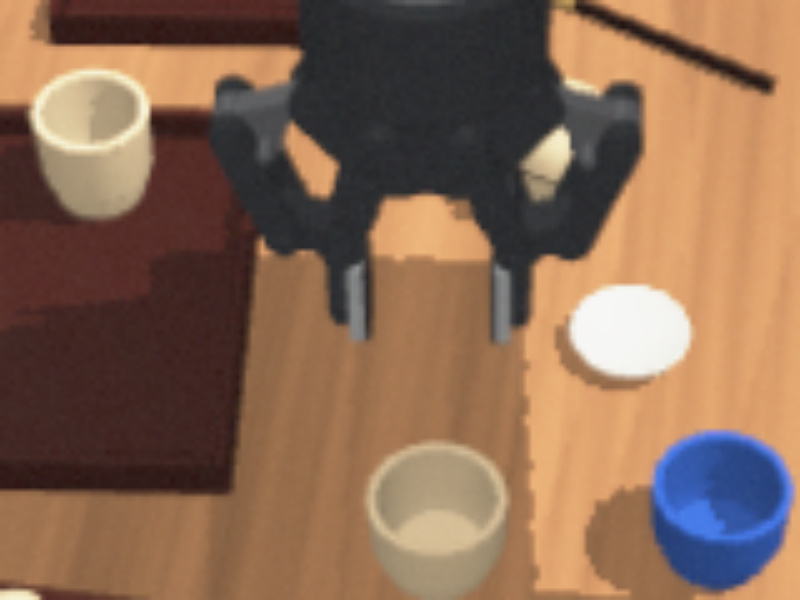

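The fingertips show at z≈131 with the reported TCP at 120, so the real tool is about 25 mm higher than reported. A gentle touch on a free patch of bench will calibrate it.

```bash
python3 - <<'E'
from h import *
bot.move_gripper(52)
q=quat(np.radians(5.45))
bot.servo_line([470,25,120],speed=150); bot.servo_line([470,25,15],speed=120); bot.dwell(.2)
h=bot.servo_line([470,25,-22],speed=15,until_force=3); s=bot.read_state()
print(h,s["ee_pos"].round(1),s["ft_force"].round(1),s["grip_width"],s["joint_positions"].round(3),s["clock"])
bot.servo_line([470,25,60],speed=120)
c=bot.read_camera("top"); P=cloud(c).reshape(-1,3)
E
```

```text
True [470.   25.  -14.2] [-1.2 -0.3  5.2] 52.00742633828581 [-0.025  0.479  1.916 -0.     0.747 -0.12 ] 9.95
```

The bench touch gives tip = reported TCP + 14 mm at 52 mm opening. I'll correct the grasp heights and redo the low cup.

```bash
sed -i 's/104.5,26,52/104.5,-6,52/;s/276.4,37,44/276.4,12,44/;s/-89.2,30,52/-89.2,3,52/;s/-279.3,22,38/-279.3,-2,38/;s/p\[2\]-2\],speed=15/p[2]-5],speed=15/;s/p\[2\]+45\]/p[2]+65]/' h.py
python3 - <<'E'
from h import *
pick("low"); s=bot.read_state()
if s["grip_width"]>48:
    place("low")
c=bot.read_camera("side"); cv2.imwrite("pics/s3.png",c["image"])
E
```

```text
low hit False tcp [450.1 104.5  -5.4] width 50.3 grip 30.0 14.0083
up width 49.7
place hit True tcp [ 6.042e+02 -3.500e+00 -3.000e-01] plan [604.3  -3.5  -1. ] w 49.9
20.9917
```

View pics/s3.png

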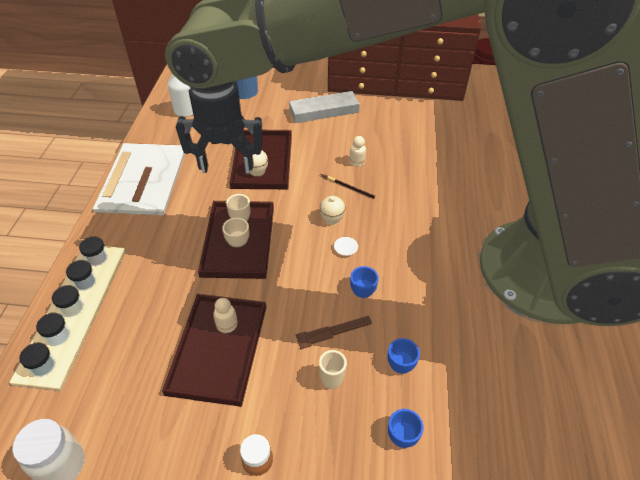

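The low cup stands in the cup tray at (236,232), just beside the tray cup at (238,207), as planned. The tall cup is next, and I'll check the gap numerically first.

```bash
python3 - <<'E'
from h import *
pick("tall"); 
c=bot.read_camera("top"); p=cloud(c).reshape(-1,3)
def cen(x,y,z):
    q=p[(np.hypot(p[:,0]-x,p[:,1]-y)<29)&(abs(p[:,2]-z)<9)]; return cv2.minEnclosingCircle(q[:,:2].astype(np.float32))
l=cen(604,-3,43); print("low",l,"traycup",cen(612.4,-64,51))
if bot.read_state()["grip_width"]>39 and np.hypot(l[0][0]-604,l[0][1]+3.5)<6: place("tall")
E
```

```text
tall hit False tcp [387.5 276.5  12.5] width 43.2 grip 29.7 24.7417
low ((605.4788208007812, -3.194230556488037), 26.395383834838867) traycup ((612.908203125, -64.13851165771484), 23.971662521362305)
up width 43.7
place hit True tcp [598.8  52.7  17.5] plan [598.9  52.7  17. ] w 43.0
31.775
```

```bash
python3 - <<'E'
from h import *
for k,w in(("ball",46),("doll",34)):
    pick(k)
    if bot.read_state()["grip_width"]<w: print("miss"); break
    place(k)
c=bot.read_camera("side"); cv2.imwrite("pics/s4.png",c["image"])
E
```

```text
ball hit False tcp [423.3 -89.3   3.7] width 50.0 grip 29.8 35.2
up width 49.9
place hit True tcp [ 605.8 -295.7    8.8] plan [ 605.9 -295.8    8. ] w 50.3
42.2833
doll hit False tcp [ 382.9 -279.5   -1.4] width 37.0 grip 29.5 45.7083
up width 36.9
place hit True tcp [587.  285.7   3.6] plan [587.1 285.7   3. ] w 37.1
53.975
```

View pics/s4.png

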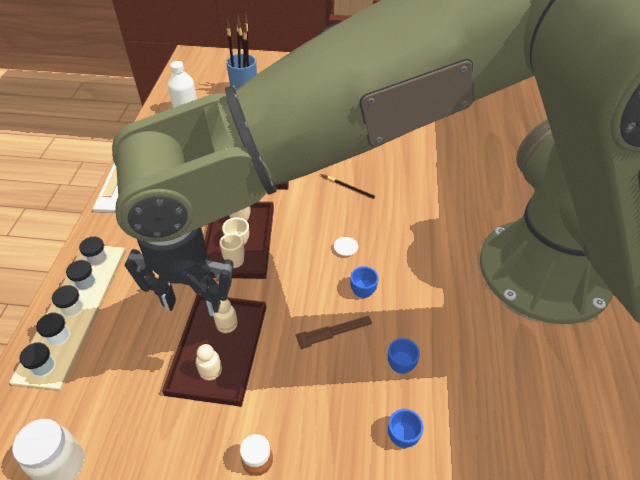

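The dolls at (226,316) and (208,361) and the cups at (233,248) all stand upright, but the arm hides the box tray. I'll move it back and check from above.

```bash
python3 - <<'E'
from h import *
bot.move_joints([1.121,0.3,1.521,0,1.321,-0.067])
c=bot.read_camera("top"); cv2.imwrite("pics/t5.png",cv2.resize(c["image"][110:290,120:540],(798,342),interpolation=cv2.INTER_CUBIC))
p=cloud(c).reshape(-1,3)
for n,x,y in(("low",604,-3.5),("tall",599,53),("tcup",612.4,-64),("box",606,-296),("tbox",606,-214),("doll",587,286),("tdoll",582,194)):
    q=p[(np.hypot(p[:,0]-x,p[:,1]-y)<29)&(p[:,2]>30)]; print(n,((q.min(0)+q.max(0))/2).round(1)[:2],q[:,2].max().round(1))
print(bot.read_state()["clock"])
E
```

```text
low [605.3  -3.9] 47.3
tall [598.3  53.1] 68.1
tcup [612.8 -64.6] 55.3
box [ 606.8 -293.5] 70.8
tbox [ 606.6 -213.2] 68.8
doll [588.3 284.7] 78.8
tdoll [581.7 194.6] 78.7
55.7083
```

View pics/t5.png

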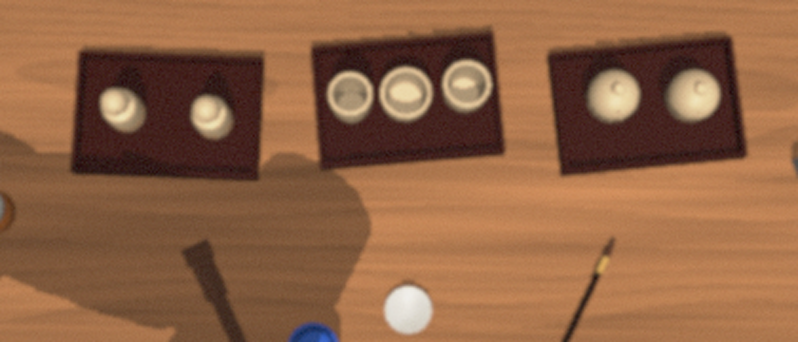

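The crop shows two dolls at (122,108) and (212,115), three cups at (350,96), (405,92) and (466,85), and two ball boxes at (613,95) and (693,95). All stand upright in their trays, and the resident pieces haven't moved.

```bash
python3 -c "
from rig import bot
print(bot.finish_job())"
```

```text
the job is handed in; nothing more can be done
None
```

The job is handed in at about 56 s: both cups, the ball box and the doll stand upright in their matching trays, and the three pieces already there stayed in place; the first try at the low cup closed on nothing because the gripper sat about 25 mm higher than reported, so I measured the offset and corrected for it.

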